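# Find a carton's balance point and put its carry handle there

## Robot

A 6-joint arm with a two-finger parallel gripper is mounted at the origin on the work surface; the furniture and walls round the work are solid. World frame = base frame: x ahead of the robot, y to its left, z up, the work surface at z = 0. Lengths are in m, angles in rad, forces in N, time in s.
With the tool pointing down it reaches from about 0.25 to 0.725 m from the base axis. Payload 4 kg.
Tool frame: the origin (TCP) lies at the very end of the fingers, on their centre line; the grasp point (between the pads) lies 19 mm behind it; z points along the fingers, y is the line along which they close (so a half turn about z gives the same grasp; the last joint's range is limited). The gripper opens to 85 mm and grips with 20 to 120 N. Pads are 22 mm wide; open, the fingers measure 114 mm over their backs; the gripper's body (76 mm by 85 mm) begins 54 mm behind the grasp point. The pads swing forward as they close: fully open they stand 13 mm farther back than shut.
Start: joints at [1.184, 0.241, 0.005, 1.335, 0, 1.571], TCP at [0.189, 0.463, 0.231] pointing down, gripper open.
Joint ranges: [-2.72, 2.72], [-1.05, 1.87], [-1.09, 1.28], [-1.99, 2.15], [-1.42, 1.44], [-3.14, 3.14]. Speed limits (rad/s): [2.79, 2.79, 3.14, 3.14, 3.14, 3.14].

## Interface

Orientations are given as a unit quaternion [x, y, z, w].
In Python, from workcell import bot gives the robot as it stands.
- The arm moves only by the tool carry_out, never from a script. Its argument "increments" is one flat list of numbers, 5 for each row, row after row: the finger opening in cm, from 0 to 8.54, then the shift along the tool's x, y, z in cm, then the turn about the tool's z in rad. A call has exactly 5 rows; each row shifts and turns the commanded pose from where the row before left it, along the tool's axes as they then stand; what a row does not reach is not made up. A row lasts 1/8 s, in which the tool goes at most 62.5 mm and 10.7 degrees, less where a joint would pass 70% of its speed; a pose out of reach is approached as far as the arm can. A call with a gripper value outside its range is refused whole. The fingers move at their own pace and stop on an object; the grip force is fixed at half the most. Time passes only in rows, so rows that do not move let the fingers close, or fill a call up. It gives the time, the measured TCP pose, the force, the opening and the grip force at its end, in the units of the state.
- bot.get_obs(): the state, without advancing time (a new reading comes with each control period).
- bot.camera(name): name is "side" or "top" or "wrist"; returns a dict with "pixels" (384x512x3 uint8, blue, green, red), "range_z" (384x512 float32, m along the optical axis (not along the pixel's ray), 0 where there is no reading), "mtx" (3x3 intrinsics, pixels), "eye" and "attitude" of the camera in the world. Camera axes: x right, y down, z forward; pixel columns grow to the right and rows downward; lengths in m; the calibration is good to about 2 mm. A picture is of the moment at which its call begins.
- bot.job_done(): hands the job in; it is judged then, once.
Trained networks look in a picture, given as the dict that the camera call returned (one of the last four; its "shot" number tells which), for a name from the list of things; names that differ only in an ending like _2 or _b are one class to them, and where a whole thing is asked for, a point or a joint stands for the part that bears it (a point fixed in the world has none). Each returns a list of dicts, best first, with "p" (0 to 1); they miss things now and then, are a little off and sometimes report something else, mostly with a low value. They report only what shows in the picture. A call takes as long as a camera call. They do not tell look-alikes from the thing itself.
- bot.find_in(picture, name): "xyz" ([x, y, z] in m, in the coordinates of the camera as it stood for that picture, good to about 4 mm: the middle of the surface that is visible of it).
- bot.regions_of(picture, name): "mask" (384x512 bool, what is visible of it).
- bot.place_of(picture, name): "xyz" ([x, y, z] in m, in the coordinates of the camera as it stood for that picture, good to about 4 mm: a listed point, or the origin of a listed thing).
The state is a dict: "clock": time; "joint_pos": joint angles; "joint_vel": joint speeds; "tau": joint torques, N m; "eef_pos": TCP position; "tool_rot": TCP orientation; "ft_force": force on the tool from outside, world axes, zero at the start; "ft_torque": the same for the moment, N m; "grip_width": finger opening in m; "grasp_force": force on a finger pad.
Only numpy, scipy, OpenCV 4.12 (cv2) and the standard library are available. Lean on these libraries where they do the work, as an engineer would, in place of code of your own. Each camera call takes 0.05 s, during which the arm holds its last target. There are 200 camera calls.

## Task

This sealed long carton is packed off-centre. Lay it along the blue balance stand, across its knife edge, and shift it along until, let go, it balances level on the edge alone; then mark that point by slipping the orange carry handle over the carton right above the knife edge, fully down, and leave the carton balancing there. Leave the label roll, the small box and the black tape where they are.

Things in the scene. Friction and masses are not known exactly. Their poses are not given: they have to be found in the camera images.
- carton: brown sealed cardboard carton, 220 x 46 x 46 mm (its x, y, z), 0.4 to 0.7 kg, lying on the worktop. Origin: centre of its underside; x along its length, z up. Its contents are fixed inside but off-centre: the balance point lies within 40 mm of the middle of its length, on either side, and cannot be seen. Either end may point either way.
- balance_stand: blue plate 170 x 84 x 10 mm, fixed to the worktop, with the knife edge across its middle. Origin: centre of its underside; x along its length, the way the carton is to lie; y along the knife edge. At x = -60 and +60 mm a rubber-topped catch bar, 60 mm long in y, top 46 mm above the worktop: an unbalanced carton tips about 0.07 rad, heavy side down, and rests on it. Nothing is higher than the edge.
- knife: the steel knife edge of the stand, 64 mm long; fixed to the stand, with the same origin and axes.
- knife_edge (a point): middle of the top of the knife edge, 50 mm above the worktop (4 mm above the catch bars); axes as the stand's. The top is a flat land 7 mm wide (in the stand's x): the carton stays level only while its balance point lies over this land.
- carry_handle: orange saddle with black grip bar, 35 g. Origin: centre between the feet of its legs; x along the bar (and the carton, once fitted), z up. Legs 34 mm long (x), 24 high, 50 apart inside, 58 outside; top plate 24 to 28 mm up. Bar 60 x 14 x 14 mm, 50 to 64 mm up, on posts at x = -21 and +21 mm: pinch it across y. Fully down on the carton, its origin is 22 mm above the carton's underside.
- label_roll_0: bystander: white label roll, 78 mm across, 52 mm high; origin at the centre of its underside.
- box_tags: bystander: beige small box, 61 x 110 x 46 mm; origin at the centre of its underside.
- tape_electrical: bystander: roll of black tape, 53 mm across, 19 mm high, lying flat; origin at the centre of its underside.
Things that resemble listed ones, but are neither listed nor needed, are in the scene too. There is more than one size of the carry_handle; the job needs the larger.

How it is judged:
By the outcome, as a careful person would: the job done as asked, in the order asked, and still so for the second after the job is handed in, with the robot touching nothing.
It also fails if it takes over 72 s, if anything falls off the work surface, if the arm or the gripper's body presses on something with over 40 N, if the wrist force passes 120 N, or if a joint passes its speed limit or range.

## Working session

There is one attempt and no reset: what is moved stays moved. The work goes in short steps, Python scripts to look and compute and a tool call to move; the robot and the scene stay as the last step left them, time stands still between calls to the robot, and variables do not carry over. Pictures are saved under pics/ and viewed, at most 10 in all, crops included, and the job is handed in when it is done.

Besides the shell and the picture viewer there is one more tool, called after "Emit:" by a JSON object that holds its "fn" and its "kwargs", one argument or row to a line. carry_out: Moves the arm, as the interface text tells. Its arguments: {"type":"object","properties":{"increments":{"type":"array","items":{"type":"number"}}},"required":["increments"]}

```bash
mkdir -p pics
cat > h.py <<'E'
from workcell import bot
import numpy as np, cv2
from scipy.spatial.transform import Rotation as R
def att(p):
    a=np.array(p["attitude"],float)
    return a if a.shape==(3,3) else R.from_quat(a).as_matrix()
def w(p,c): return att(p)@np.array(c)+np.array(p["eye"])
def cloud(p):
    z=p["range_z"];K=np.array(p["mtx"]);v,u=np.mgrid[:384,:512]
    c=np.stack([(u-K[0,2])/K[0,0]*z,(v-K[1,2])/K[1,1]*z,z],-1)
    return c@att(p).T+np.array(p["eye"])
def px(p,X):
    c=att(p).T@(np.array(X)-np.array(p["eye"]));q=np.array(p["mtx"])@c;return (q[:2]/q[2]).round()
E
python3 - <<'E'
from h import *
o=bot.get_obs();print(o["eef_pos"],o["tool_rot"],o["clock"])
ps={n:bot.camera(n) for n in("top","side")}
cv2.imwrite("pics/a.png",np.vstack([ps["top"]["pixels"]]))
cv2.imwrite("pics/b.png",ps["side"]["pixels"])
for n,p in ps.items():
    print(n,p["eye"],p["attitude"])
    C=cloud(p)
    for k in["carton","balance_stand","knife_edge","carry_handle","label_roll_0","box_tags","tape_electrical"]:
        for d in bot.place_of(p,k)[:3]:
            X=w(p,d["xyz"]);print(n,k,round(d["p"],2),X.round(4),px(p,X))
    for k in["carton","carry_handle","balance_stand"]:
        for d in bot.regions_of(p,k)[:3]:
            m=d["mask"]&(p["range_z"]>0);X=C[m];zt=np.percentile(X[:,2],95);t=X[X[:,2]>zt-.006]
            r=cv2.minAreaRect((t[:,:2]*1000).astype(np.float32))
            print(" mask",n,k,round(d["p"],2),m.sum(),zt.round(3),r)
E
```

```text
[0.18836936 0.46246825 0.23039798] [ 1.92201988e-01  9.81354814e-01 -1.04050871e-03 -2.05618015e-04] 0.0
top [ 0.15237725 -0.02707095  1.45148445] [-0.69636676  0.70923085 -0.07931671  0.07598549]
top carton 0.61 [ 0.5468 -0.2077 -0.0014] [306. 176.]
top balance_stand 0.73 [ 0.4555  0.1624 -0.0013] [186. 207.]
top knife_edge 0.72 [0.4574 0.159  0.0495] [185. 202.]
top carry_handle 0.66 [ 4.412e-01 -5.340e-02  1.000e-04] [257. 210.]
top carry_handle 0.66 [0.3293 0.2039 0.0005] [171. 248.]
top box_tags 0.8 [ 0.4722 -0.3632 -0.002 ] [358. 198.]
top tape_electrical 0.73 [ 0.516  -0.0337 -0.0024] [250. 186.]
top tape_electrical 0.23 [ 0.5453 -0.2105 -0.0024] [307. 176.]
 mask top carton 0.68 1264 0.05 ((544.24169921875, -211.83233642578125), (46.772850036621094, 221.26095581054688), 10.066288948059082)
 mask top carry_handle 0.71 305 0.065 ((439.9704895019531, -51.07939147949219), (13.969249725341797, 55.86670684814453), 22.85272979736328)
 mask top carry_handle 0.55 162 0.048 ((330.3187255859375, 202.8029022216797), (40.86190414428711, 9.38339614868164), 2.4659054279327393)
 mask top bal
[... 542 characters left out ...]
3072 0.0037] [255. 338.]
side box_tags 0.72 [ 0.4766 -0.3689  0.0013] [301. 118.]
side tape_electrical 0.8 [ 0.5164 -0.0366 -0.0046] [246. 198.]
 mask side carton 0.89 1246 0.05 ((544.7999877929688, -212.5624237060547), (46.554168701171875, 222.9691619873047), 9.75257682800293)
 mask side carry_handle 0.83 263 0.047 ((331.90087890625, 203.22291564941406), (41.63048553466797, 11.301961898803711), 3.4361424446105957)
 mask side carry_handle 0.68 350 0.066 ((440.1725158691406, -51.36578369140625), (13.1974458694458, 59.04235076904297), 22.239595413208008)
 mask side balance_stand 0.93 2153 0.048 ((457.516845703125, 160.90023803710938), (64.37846374511719, 129.30857849121094), 16.44008445739746)
```

View pics/a.png

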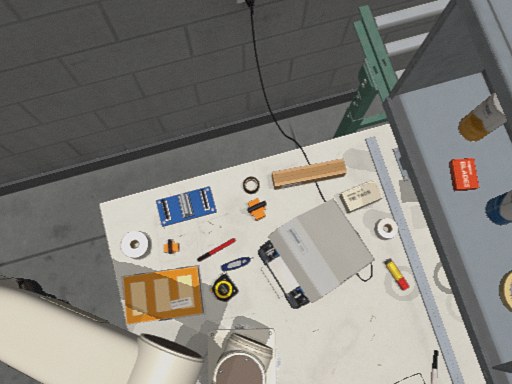

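View pics/b.png

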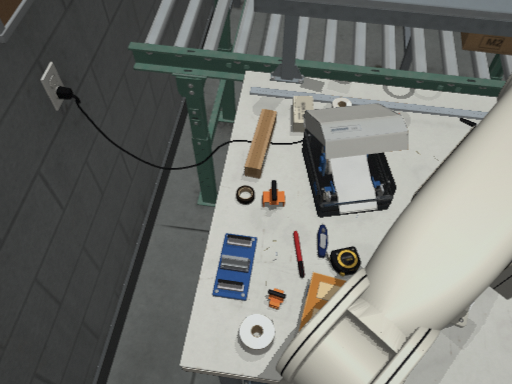

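Two carry-handle candidates: top (257,208) with its bar top 65 mm up, and top (171,247), 48 mm up. The first matches the listed 64 mm height, so it is the larger one. I'll confirm it in a crop and check clearances.

```bash
cat >> h.py <<'E'
def go(xyz,yawy,start=None):
    "shift in tool axes (cm) then turn; yawy = world angle (deg) of tool y, mod 180"
    o=bot.get_obs();p=np.array(o["eef_pos"]);M=R.from_quat(o["tool_rot"]).as_matrix()
    d=M.T@(np.array(xyz)-p)*100;cur=np.degrees(np.arctan2(M[1,1],M[0,1]))
    t=(cur-yawy+90)%180-90
    print("at",p.round(4),"yaw",cur.round(2),"shift cm",d.round(2),"turn",np.radians(t).round(3),"F",np.round(o["ft_force"],1),"T",np.round(o["ft_torque"],3),"g",o["grip_width"],"t",o["clock"])
E
python3 - <<'E'
from h import *
p=bot.camera("side");t=bot.camera("top")
a=cv2.resize(p["pixels"][170:320,205:305],None,fx=4,fy=4,interpolation=cv2.INTER_CUBIC);cv2.imwrite("pics/c.png",a)
for q in(p,t):
    C=cloud(q).reshape(-1,3)
    B=C[(C[:,0]>.2)&(C[:,0]<.62)&(C[:,1]>-.4)&(C[:,1]<.3)&(C[:,2]>.055)]
    for y in np.arange(-.36,.06,.04):
        s=B[abs(B[:,1]-y)<.02]
        if len(s): print(round(y,2),"xmax",s[:,0].max().round(3),"zmax",s[:,2].max().round(3), "x>.44 zmax", s[s[:,0]>.44][:,2].max().round(3) if (s[:,0]>.44).any() else None)
go([.545,-.212,.16],10)
E
```

```text
-0.36 xmax 0.62 zmax 0.384 x>.44 zmax 0.384
-0.32 xmax 0.367 zmax 0.209 x>.44 zmax None
-0.28 xmax 0.443 zmax 0.244 x>.44 zmax 0.136
-0.24 xmax 0.439 zmax 0.263 x>.44 zmax None
-0.2 xmax 0.417 zmax 0.265 x>.44 zmax None
-0.16 xmax 0.393 zmax 0.267 x>.44 zmax None
-0.12 xmax 0.368 zmax 0.267 x>.44 zmax None
-0.08 xmax 0.456 zmax 0.261 x>.44 zmax 0.068
-0.04 xmax 0.449 zmax 0.098 x>.44 zmax 0.066
-0.36 xmax 0.62 zmax 0.802 x>.44 zmax 0.802
-0.32 xmax 0.54 zmax 0.21 x>.44 zmax 0.056
-0.28 xmax 0.434 zmax 0.247 x>.44 zmax None
-0.24 xmax 0.439 zmax 0.265 x>.44 zmax None
-0.2 xmax 0.554 zmax 0.267 x>.44 zmax 0.056
-0.16 xmax 0.389 zmax 0.269 x>.44 zmax None
-0.12 xmax 0.368 zmax 0.269 x>.44 zmax None
-0.08 xmax 0.455 zmax 0.259 x>.44 zmax 0.07
-0.04 xmax 0.449 zmax 0.096 x>.44 zmax 0.067
at [0.1886 0.463  0.2313] yaw 67.84 shift cm [-58.47 -49.07   7.13] turn 1.009 F [ 0.6 -0.7 -0.2] T [ 0.018 -0.022  0.036] g 0.08518029690495799 t 1.2
```

View pics/c.png

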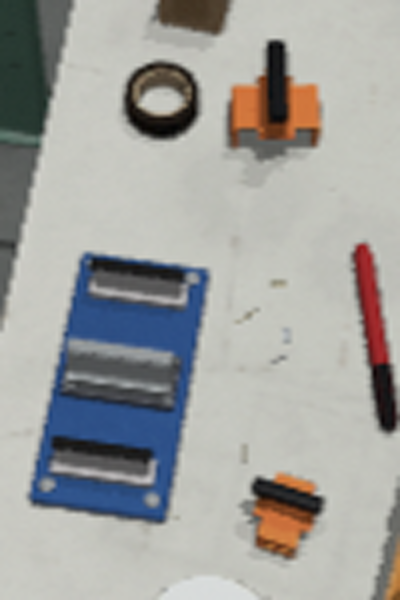

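Run:
```python
from h import *
t=bot.camera("top");s=bot.camera("side")
C=np.vstack([cloud(q).reshape(-1,3) for q in(t,s)])
for tgt in((.545,-.212),(.54,-.182)):
    d=np.array(tgt)/np.hypot(*tgt);n=np.array([-d[1],d[0]])
    r=C[:,:2]@d;l=C[:,:2]@n
    print(tgt,[(round(x,2),round(C[(abs(r-x)<.015)&(abs(l)<.07)][:,2].max(),3)) for x in np.arange(.28,.65,.03) if ((abs(r-x)<.015)&(abs(l)<.07)).any()])
# arm profile now (ray at 67.8deg)
d=np.array([.377,.926]);n=np.array([-d[1],d[0]]);A=C[(abs(C[:,:2]@n)<.06)];r=A[:,:2]@d
print([(round(x,2),np.percentile(A[abs(r-x)<.015][:,2],98).round(3)) for x in np.arange(.0,.6,.03) if (abs(r-x)<.015).any()])
```

```text
(0.545, -0.212) [(np.float64(0.28), np.float64(0.266)), (np.float64(0.31), np.float64(0.268)), (np.float64(0.34), np.float64(0.269)), (np.float64(0.37), np.float64(0.271)), (np.float64(0.4), np.float64(0.264)), (np.float64(0.43), np.float64(0.243)), (np.float64(0.46), np.float64(0.213)), (np.float64(0.49), np.float64(0.187)), (np.float64(0.52), np.float64(0.054)), (np.float64(0.55), np.float64(0.052)), (np.float64(0.58), np.float64(0.054)), (np.float64(0.61), np.float64(0.054)), (np.float64(0.64), np.float64(0.053))]
(0.54, -0.182) [(np.float64(0.28), np.float64(0.265)), (np.float64(0.31), np.float64(0.268)), (np.float64(0.34), np.float64(0.269)), (np.float64(0.37), np.float64(0.271)), (np.float64(0.4), np.float64(0.264)), (np.float64(0.43), np.float64(0.243)), (np.float64(0.46), np.float64(0.209)), (np.float64(0.49), np.float64(0.008)), (np.float64(0.52), np.float64(0.053)), (np.float64(0.55), np.float64(0.054)), (np.float64(0.58), np.float64(0.054)), (np.float64(0.61), np.float64(0.054)), (np.float64(0.64), np.float64(0.053))]
[(np.float64(0.0), np.float64(0.314)), (np.float64(0.03), np.float64(0.313)), (np.float64(0.06), np.float64(0.749)), (np.float64(0.09), np.float64(0.77)), (np.float64(0.12), np.float64(0.773)), (np.float64(0.15), np.float64(0.768)), (np.float64(0.18), np.float64(0.754)), (np.float64(0.21), np.float64(0.747)), (np.float64(0.24), np.float64(0.74)), (np.float64(0.27), np.float64(0.733)), (np.float64(0.3), np.float64(0.727)), (np.float64(0.33), np.float64(0.72)), (np.float64(0.36), np.float64(0.714)), (np.float64(0.39), np.float64(0.707)), (np.float64(0.42), np.float64(0.699)), (np.float64(0.45), np.float64(0.691)), (np.float64(0.48), np.float64(0.688)), (np.float64(0.51), np.float64(0.684)), (np.float64(0.54), np.float64(0.674))]
```

Emit:
{"fn": "carry_out", "kwargs": {
  "increments": [8.5,-4,-3,0,0.15,8.5,-4,-4,0,0.15,8.5,-4,-5,0,0.15,8.5,-3,-5,0,0.15,8.5,-3,-5,0,0.15]
}}

```text
clock: 1.92
eef_pos: [0.1849, 0.1928, 0.2313]
tool_rot: [0.541, 0.841, 0.0, 0.0]
ft_force: [0.8, 0.3, 0.8]
grip_width: 0.0853
grasp_force: 0.0
```

```bash
python3 -c "
from h import *
go([.545,.05,.25],10)
go([.545,-.205,.2],10)"
```

```text
at [0.1849 0.1928 0.2313] yaw 24.53 shift cm [-27.94  26.84  -1.85] turn 0.254 F [0.8 0.3 0.8] T [-0.059  0.02   0.026] g 0.08526888661516915 t 1.925
at [0.1849 0.1928 0.2313] yaw 24.53 shift cm [-51.14  16.25   3.14] turn 0.254 F [0.8 0.3 0.8] T [-0.059  0.02   0.026] g 0.08526888661516915 t 1.925
```

Emit:
{"fn": "carry_out", "kwargs": {
  "increments": [8.5,-4,3.8,0,0,8.5,-4,3.8,0,0,8.5,-4,3.8,0,0,8.5,-4,3.8,0,0,8.5,-4,3.8,0,0]
}}

```text
clock: 2.55
eef_pos: [0.4435, 0.0919, 0.2315]
tool_rot: [0.539, 0.843, 0.0, 0.0]
ft_force: [1.0, 0.5, 0.7]
grip_width: 0.085
grasp_force: 0.0
```

Emit:
{"fn": "carry_out", "kwargs": {
  "increments": [8.5,-4,3.8,0,0,8.5,-4,3.8,0,0,8.5,-4.6,-2,0,0,8.5,-4.6,-2,0,0,8.5,-4.6,-2,0,0]
}}

```text
clock: 3.18
eef_pos: [0.5481, -0.0996, 0.231]
tool_rot: [0.538, 0.843, -0.0, -0.0]
ft_force: [0.5, -0.2, -0.1]
grip_width: 0.0851
grasp_force: 0.0
```

Emit:
{"fn": "carry_out", "kwargs": {
  "increments": [8.5,-4.6,-2,1,0,8.5,-4.6,-2,2,0,8.5,0,0,0,0.13,8.5,0,0,0,0.13,8.5,0,0,0,0]
}}

```text
clock: 3.8
eef_pos: [0.5503, -0.1987, 0.2011]
tool_rot: [0.643, 0.766, -0.0, -0.0]
ft_force: [-0.1, -0.2, 0.1]
grip_width: 0.0853
grasp_force: 0.0
```

```bash
cat >> h.py <<'E'
def rect(p,k,lo=0,hi=9,band=.006,near=None):
    C=cloud(p)
    for d in bot.regions_of(p,k)[:3]:
        X=C[d["mask"]&(p["range_z"]>0)];X=X[(X[:,2]>lo)&(X[:,2]<hi)]
        if len(X)<20: continue
        zt=np.percentile(X[:,2],90);t=X[abs(X[:,2]-zt)<band]
        print(k,round(d["p"],2),len(t),"z",zt.round(4),np.round(np.array(sum(map(lambda a:list(a) if isinstance(a,tuple) else [a],cv2.minAreaRect((t[:,:2]*1000).astype(np.float32))),[])),1))
E
python3 -c "
from h import *
p=bot.camera('wrist');cv2.imwrite('pics/d.png',p['pixels'])
rect(p,'carton')
go([.545,-.212,.015],10)"
```

```text
carton 0.63 7254 z 0.0471 [ 548.2 -211.2   46.   220.7   10.1]
at [ 0.5504 -0.1983  0.2013] yaw 10.1 shift cm [-1.25 -0.78 18.63] turn 0.002 F [0.8 0.3 0.5] T [0.008 0.026 0.015] g 0.08509363894312906 t 3.9
```

View pics/d.png

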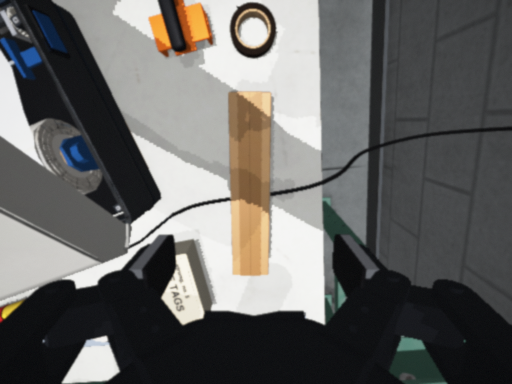

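Carton in wrist view at (250,185), centre (0.5475,-0.2115), aligned with the tool; tag box at (190,285) and printer corner (130,215) clear of the finger path.

Emit:
{"fn": "carry_out", "kwargs": {
  "increments": [8.5,-1.25,-0.5,0,0,8.5,0,0,5,0,8.5,0,0,5,0,8.5,0,0,4.5,0,8.5,0,0,4,0]
}}

```text
clock: 4.53
eef_pos: [0.5471, -0.2122, 0.0148]
tool_rot: [0.643, 0.766, -0.0, -0.0]
ft_force: [0.4, -0.8, -0.3]
grip_width: 0.0849
grasp_force: 0.0
```

Emit:
{"fn": "carry_out", "kwargs": {
  "increments": [4,0,0,0,0,4,0,0,0,0,4,0,0,0,0,4,0,0,0,0,4,0,0,0,0]
}}

```text
clock: 5.15
eef_pos: [0.5493, -0.2124, 0.0186]
tool_rot: [0.643, 0.766, 0.001, 0.002]
ft_force: [-0.4, -1.4, 6.6]
grip_width: 0.0447
grasp_force: 65.8
```

```bash
python3 -c "
from h import *
go([.5475,-.2115,.15],10)"
```

```text
at [ 0.5493 -0.2124  0.0186] yaw 9.97 shift cm [  0.09  -0.11 -13.14] turn -0.0 F [-0.4 -1.4  6.6] T [-0.147  0.268  0.012] g 0.044729813969717404 t 5.15
```

Emit:
{"fn": "carry_out", "kwargs": {
  "increments": [4,0,0,-2,0,4,0,0,-3,0,4,0,0,-4,0,4,0,0,-4,0,4,0,0,0,0]
}}

```text
clock: 5.78
eef_pos: [0.5499, -0.2123, 0.1497]
tool_rot: [0.643, 0.766, 0.001, 0.003]
ft_force: [0.7, 0.4, -4.8]
grip_width: 0.0446
grasp_force: 64.7
```

Emit:
{"fn": "carry_out", "kwargs": {
  "increments": [4,0,0,0,0,4,0,0,0,0,4,0,0,0,0,4,0,0,0,0,4,0,0,0,0]
}}

```text
clock: 6.4
eef_pos: [0.5475, -0.2116, 0.146]
tool_rot: [0.643, 0.766, -0.0, -0.0]
ft_force: [0.6, 0.7, -4.3]
grip_width: 0.0453
grasp_force: 64.6
```

```bash
python3 -c "
from h import *
p=bot.camera('wrist');rect(p,'carton')
q=bot.camera('side')
for i in range(3):
  go([.457,.161,.2],15); bot.camera('top')
o=bot.get_obs();M=R.from_quat(o['tool_rot']).as_matrix()
print('tau',M.T@o['ft_torque'],M.T@o['ft_force'],o['tau'])
rect(q,'carton');rect(q,'balance_stand')
C=cloud(q)
for d in bot.regions_of(q,'carton')[:1]:
  X=C[d['mask']&(q['range_z']>0)];n=np.linalg.svd
  l=X[:,:2]@[-.174,.985];
  print([(round(a,3),np.percentile(X[abs(l-a)<.01][:,2],90).round(4)) for a in np.arange(l.min()+.01,l.max(),.02)])
"
```

```text
carton 0.56 32213 z 0.1745 [ 540.8 -170.3   46.4  141.1   10.1]
at [ 0.5476 -0.2116  0.1463] yaw 9.97 shift cm [38.27 -2.48 -5.37] turn -0.088 F [ 1.3 -0.2 -4.6] T [-0.008 -0.022 -0.013] g 0.04508872288754124 t 6.55
at [ 0.5477 -0.2116  0.1464] yaw 9.97 shift cm [38.27 -2.48 -5.37] turn -0.088 F [ 0.3 -0.5 -5. ] T [ 0.021  0.028 -0.006] g 0.04504710945023597 t 6.6
at [ 0.5476 -0.2116  0.1464] yaw 9.97 shift cm [38.27 -2.48 -5.37] turn -0.088 F [ 0.1  0.1 -5.5] T [-0.03   0.004  0.035] g 0.04516385984129347 t 6.65
tau [ 0.00948695 -0.00461887 -0.05148818] [ 0.67930207 -0.11068559  4.381866  ] [-1.95359309e-03 -4.92239571e+01  2.60408038e+01  3.29126407e-03
  5.09916048e-03 -1.09183463e-05]
carton 0.63 699 z 0.1763 [ 538.1 -172.6   46.3  146.6    9.7]
carton 0.29 381 z 0.0487 [ 471.5 -364.9   57.8  113.8   20.3]
balance_stand 0.85 318 z 0.0452 [457.6 160.6  64.3 130.7  12.9]Traceback (most recent call last):
  File "<string>", line 14, in <module>
    print([(round(a,3),np.percentile(X[abs(l-a)<.01][:,2],90).round(4)) for a in np.arange(l.min()+.01,l.max(),.02)])
                       ~~~~~~~~~~~~~^^^^^^^^^^^^^^^^^^^^^^^^^
    return _quantile_unchecked(
        a, q, axis, out, overwrite_input, method, keepdims, weights)
    return _ureduce(a,
                    func=_quantile_ureduce_func,
    ...<5 lines>...
                    overwrite_input=overwrite_input,
                    method=method)
    r = func(a, **kwargs)
    result = _quantile(arr,
                       quantiles=q,
    ...<2 lines>...
                       out=out,
                       weights=wgt)
    slices_having_nans = np.isnan(arr[-1, ...])
                                  ~~~^^^^^^^^^
IndexError: index -1 is out of bounds for axis 0 with size 0
```

Run:
```python
from h import *
T=[];F=[]
for i in range(24):
    p=bot.camera('wrist');o=bot.get_obs();M=R.from_quat(o['tool_rot']).as_matrix()
    T.append(M.T@o['ft_torque']);F.append(M.T@o['ft_force'])
T=np.array(T);F=np.array(F)
print(T.mean(0),T.std(0)/5,F.mean(0),"s(mm)",-T.mean(0)[1]/F.mean(0)[2]*1000,'+-',T.std(0)[1]/5/F.mean(0)[2]*1000)
C=cloud(p);m=bot.regions_of(p,'carton')[0]['mask']&(p['range_z']>0)
X=C[m];X=X[abs(X[:,2]-np.median(X[:,2]))<.02]
u=np.array([-.173,.985]);l=X[:,:2]@u-np.array(o['eef_pos'][:2])@u
c=np.polyfit(l,X[:,2],1);print('slope along +u',c,l.min(),l.max(),'t',o['clock'])
```

```text
[-0.0008966  -0.01553624 -0.0080677 ] [0.00568479 0.00500551 0.00640794] [-0.05220168  0.09985117  4.51025339] s(mm) 3.4446488681063374 +- 1.1098068038420228
slope along +u [0.00107071 0.17387488] -0.028877555538458832 0.11239018244963447 t 8.05
```

Load moment puts the balance point 3.4 ± 1.1 mm ahead of the grasp (tool +x). Next I'll carry it near the stand and look at the stand from close by.

Emit:
{"fn": "carry_out", "kwargs": {
  "increments": [4,3,0,-3,0,4,5,0,-3,0,4,5,-1.3,-1.4,0,4,5,-3,0,0,4,4,-3,0,0]
}}

```text
clock: 8.72
eef_pos: [0.4365, -0.0059, 0.2207]
tool_rot: [0.643, 0.766, 0.001, 0.0]
ft_force: [0.1, 0.5, -4.3]
grip_width: 0.0449
grasp_force: 64.5
```

Emit:
{"fn": "carry_out", "kwargs": {
  "increments": [4,3.5,-2.5,0,0,4,1,-1.5,0,0,4,0,0,0,-0.07,4,0,0,0,0,4,0,0,0,0]
}}

```text
clock: 9.35
eef_pos: [0.3909, 0.0295, 0.2204]
tool_rot: [0.616, 0.787, 0.0, 0.0]
ft_force: [-0.3, 0.1, -4.6]
grip_width: 0.0449
grasp_force: 64.5
```

Run:
```python
from h import *
p=bot.camera('wrist');cv2.imwrite('pics/e.png',p['pixels'])
go([.457,.1605,.15],14)
rect(p,'balance_stand',.035,.06);rect(p,'balance_stand',.0,.016);rect(p,'knife',.047,.06,.003)
for k in('knife_edge','balance_stand'):
    for d in bot.place_of(p,k)[:2]: print(k,d['p'],w(p,d['xyz']))
q=bot.camera('top');C=cloud(q);rect(q,'balance_stand',0,.018)
```

```text
at [0.3908 0.0295 0.2203] yaw 13.9 shift cm [11.13  9.57  7.03] turn -0.002 F [-0.1  0.7 -4.7] T [0.05  0.026 0.082] g 0.04503348369369292 t 9.4
balance_stand 0.85 1297 z 0.05 [459.6 162.4  64.4 126.1  13.9]
balance_stand 0.85 4770 z 0.011 [465.9 164.2  71.3 170.3  14.2]
knife 0.66 535 z 0.0507 [459.7 162.2  63.9  10.3  14.1]
knife_edge 0.76 [0.45870108 0.15926022 0.05166122]
balance_stand 0.77 [0.45541927 0.16264842 0.00323488]
balance_stand 0.63 338 z 0.0146 [446.7 193.6  82.  100.5  15. ]
```

View pics/e.png

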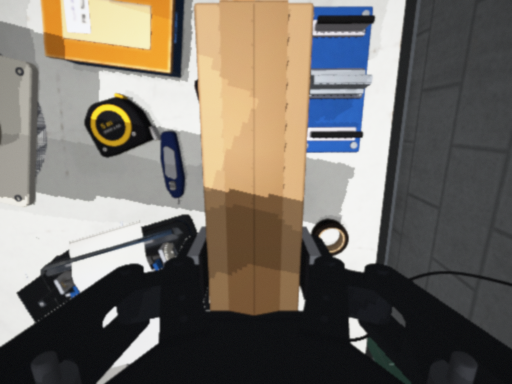

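Emit:
{"fn": "carry_out", "kwargs": {
  "increments": [4,3.6,3.3,0,0,4,3.6,3.3,0,0,4,3.7,3.3,1,0,4,0,0,5.5,0,4,0,0,5,0]
}}

```text
clock: 10.38
eef_pos: [0.4606, 0.1604, 0.1038]
tool_rot: [0.615, 0.788, 0.0, 0.0]
ft_force: [-0.2, -0.5, -5.0]
grip_width: 0.0447
grasp_force: 64.6
```

Emit:
{"fn": "carry_out", "kwargs": {
  "increments": [4,0,0,1.5,0,4,0,0,1.2,0,4,0,0,0.5,0,4,0,0,0,0,4,0,0,0,0]
}}

```text
clock: 11.0
eef_pos: [0.4612, 0.1598, 0.0745]
tool_rot: [0.616, 0.788, 0.001, 0.001]
ft_force: [0.1, -0.3, -4.2]
grip_width: 0.0449
grasp_force: 64.4
```

Run:
```python
from h import *
go([.4605,.1589,.0685],14)
p=bot.camera('side');cv2.imwrite('pics/f.png',cv2.resize(p['pixels'][180:330,150:330],None,fx=4,fy=4,interpolation=cv2.INTER_CUBIC))
```

```text
at [0.4612 0.1598 0.0745] yaw 13.97 shift cm [-0.07 -0.09  0.6 ] turn -0.001 F [ 0.1 -0.3 -4.2] T [-0.009 -0.038 -0.033] g 0.044850486019505476 t 11.0
```

View pics/f.png

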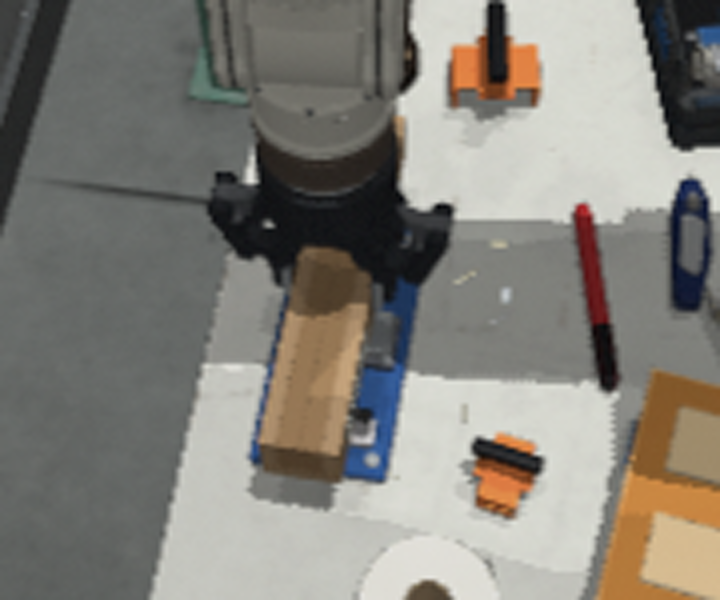

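The picture shows the carton held over the stand, lined up and clear of the plate. Now lowering in small steps.

Emit:
{"fn": "carry_out", "kwargs": {
  "increments": [4,-0.1,-0.1,0.3,0,4,0,0,0.2,0,4,0,0,0.1,0,4,0,0,0,0,4,0,0,0,0]
}}

```text
clock: 11.68
eef_pos: [0.4593, 0.1582, 0.0686]
tool_rot: [0.616, 0.788, 0.0, 0.0]
ft_force: [-3.4, -1.8, 5.7]
grip_width: 0.045
grasp_force: 66.0
```

Run:
```python
from h import *
F=[]
for i in range(8):
    bot.camera('side');o=bot.get_obs();F.append(np.r_[o['ft_force'],o['ft_torque']])
print(np.mean(F,0).round(3));go([.4605,.1589,.0685],14)
```

```text
[-3.762e+00 -1.536e+00  6.108e+00 -3.220e-01  7.320e-01  2.000e-03]
at [0.4594 0.1582 0.0686] yaw 13.98 shift cm [0.04 0.13 0.01] turn -0.0 F [-4.7 -2.1  6.1] T [-0.334  0.711  0.052] g 0.04488513664641489 t 12.075
```

Emit:
{"fn": "carry_out", "kwargs": {
  "increments": [4,0,0,-0.1,0,4,0,0,0,0,5.2,0,0,0,0,5.4,0,0,0,0,5.6,0,0,0,0]
}}

```text
clock: 12.7
eef_pos: [0.4598, 0.1585, 0.0685]
tool_rot: [0.616, 0.788, 0.0, 0.0]
ft_force: [0.2, 0.6, -0.8]
grip_width: 0.0563
grasp_force: 0.0
```

Emit:
{"fn": "carry_out", "kwargs": {
  "increments": [5.6,0,0,0,0,5.6,0,0,0,0,5.6,0,0,0,0,5.6,0,0,0,0,5.6,0,0,0,0]
}}

```text
clock: 13.32
eef_pos: [0.4594, 0.1583, 0.0683]
tool_rot: [0.616, 0.788, -0.0, -0.0]
ft_force: [-0.4, -1.4, 0.5]
grip_width: 0.0564
grasp_force: 0.0
```

```bash
cat >> h.py <<'E'
def tilt(p,K=(.4597,.162),yaw=104):
    C=cloud(p);m=bot.regions_of(p,'carton')[0]['mask']&(p['range_z']>0)
    X=C[m];X=X[(X[:,2]>.07)&(X[:,2]<.115)]
    u=np.array([np.cos(np.radians(yaw)),np.sin(np.radians(yaw))])
    l=(X[:,:2]-K)@u;v=(X[:,:2]-K)@[u[1],-u[0]]
    # keep top-surface points: robust fit
    g=np.ones(len(l),bool)
    for i in range(8):
        c=np.polyfit(l[g],X[g,2],1);g=abs(X[:,2]-np.polyval(c,l))<.004
    print('slope along u',c.round(4),'l',l[g].min().round(4),l[g].max().round(4),'n',g.sum())
    print(' rect',cv2.minAreaRect((X[g][:,:2]*1000).astype(np.float32)))
E
python3 - <<'E'
from h import *
for n in('wrist','side'): tilt(bot.camera(n))
go([.4605,.1589,.0685],14)
E
```

```text
Traceback (most recent call last):
  File "h.py", line 28, in tilt
    C=cloud(p);m=bot.regions_of(p,'carton')[0]['mask']&(p['range_z']>0)
                 ~~~~~~~~~~~~~~~~~~~~~~~~~~^^^
IndexError: list index out of range
```

```bash
python3 - <<'E'
s=open('h.py').read()
s=s.replace("m=bot.regions_of(p,'carton')[0]['mask']&(p['range_z']>0)\n    X=C[m];X=X[(X[:,2]>.07)&(X[:,2]<.115)]\n    u=","m=p['range_z']>0\n    X=C[m];X=X[(X[:,2]>.083)&(X[:,2]<.112)]\n    u=")
s=s.replace("    # keep","    k=(abs(l)<.125)&(abs(v)<.035);X=X[k];l=l[k]\n    # keep")
open('h.py','w').write(s)
E
python3 - <<'E'
from h import *
for n in('wrist','side'): tilt(bot.camera(n))
go([.4605,.1589,.0685],14)
E
```

```text
slope along u [0.0041 0.0962] l -0.0321 0.1085 n 32928
 rect ((446.671875, 198.6137237548828), (68.75588989257812, 141.3125457763672), 20.44462013244629)
slope along u [0.0011 0.0964] l -0.1111 0.1072 n 1006
 rect ((459.7227478027344, 161.59710693359375), (66.59835815429688, 217.05360412597656), 18.398950576782227)
at [0.4594 0.1583 0.0683] yaw 13.98 shift cm [ 0.03  0.12 -0.02] turn -0.0 F [-1.2 -0.6  0.1] T [-0.035 -0.     0.007] g 0.056099939097869665 t 13.525
```

Level (slope ≤ 0.004, a tip would be 0.07) with the fingers off. Now I'll retract and go to the handle.

Emit:
{"fn": "carry_out", "kwargs": {
  "increments": [7,0,0,0,0,8,0,0,0,0,8,0,0,-1.5,0,8,0,0,-4,0,8,0,0,-6,0]
}}

```text
clock: 14.15
eef_pos: [0.4582, 0.1579, 0.184]
tool_rot: [0.616, 0.788, -0.001, -0.001]
ft_force: [1.1, 0.2, 0.6]
grip_width: 0.0797
grasp_force: 0.0
```

Emit:
{"fn": "carry_out", "kwargs": {
  "increments": [8,-5,0,-3,-0.05,8,-6,0,0,-0.05,8,-6,0,0,-0.05,8,-5,0,0,0,8,0,0,0,0]
}}

```text
clock: 14.78
eef_pos: [0.5294, -0.0535, 0.2142]
tool_rot: [0.557, 0.83, 0.0, 0.001]
ft_force: [-0.2, 0.6, 0.6]
grip_width: 0.0801
grasp_force: 0.0
```

Run:
```python
from h import *
p=bot.camera('wrist');s=bot.camera('side')
tilt(p);tilt(s)
rect(p,'carry_handle',.055,.08,.006);rect(p,'carry_handle',.022,.034);rect(s,'carry_handle',.055,.08)
for d in bot.place_of(p,'carry_handle')[:2]: print(d['p'],w(p,d['xyz']))
go([.440,-.051,.045],22.5)
cv2.imwrite('pics/g.png',p['pixels'])
```

```text
slope along u [0.0061 0.0962] l -0.1129 -0.0564 n 3580
 rect ((479.60516357421875, 79.68339538574219), (46.07320785522461, 56.433921813964844), 14.157361030578613)
slope along u [0.0046 0.0964] l -0.1141 0.1077 n 1651
 rect ((457.49310302734375, 158.1016845703125), (46.447593688964844, 221.77255249023438), 13.886357307434082)
carry_handle 0.74 661 z 0.0645 [443.6 -50.6  14.4  58.2  24.1]
carry_handle 0.74 959 z 0.0289 [444.3 -50.9  57.4  49.2  23.2]
carry_handle 0.65 88 z 0.0661 [440.6 -52.4  13.2  59.3  22. ]
0.77 [ 0.44187951 -0.05034051 -0.00196548]
at [ 0.528  -0.0491  0.2137] yaw 22.69 shift cm [ 3.21 -8.2  16.87] turn 0.003 F [0.4 0.6 0.2] T [ 0.048 -0.035  0.014] g 0.0800161412564469 t 15.075
```

View pics/g.png

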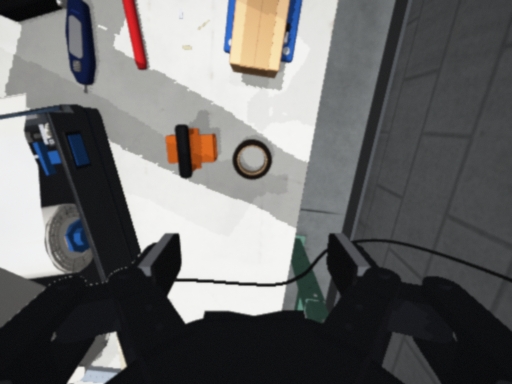

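The picture shows the larger handle's bar at (184,150) with the tape at (252,158) beside it, and the carton still level. I'll grasp with a narrower opening, tips kept above the tape.

Emit:
{"fn": "carry_out", "kwargs": {
  "increments": [5,3.1,-3.8,0,-0.014,5,0,-4,3,0,5,0,0,5,0,5,0,0,5,0,5,0,0,0,0]
}}

```text
clock: 15.7
eef_pos: [0.4408, -0.0508, 0.0807]
tool_rot: [0.548, 0.836, -0.002, -0.004]
ft_force: [0.5, -0.8, 0.8]
grip_width: 0.05
grasp_force: 0.0
```

Run:
```python
from h import *
p=bot.camera('wrist');rect(p,'carry_handle',.055,.08)
go([.4436,-.0506,.040],23.5)
```

```text
carry_handle 0.95 1724 z 0.0645 [443.6 -50.2  13.6  58.2  24.3]
at [ 0.4452 -0.0515  0.0844] yaw 23.45 shift cm [ 0.15 -0.11  4.44] turn -0.001 F [ 0.8 -0.2  0.1] T [-0.034 -0.002 -0.027] g 0.04978894774311303 t 15.8
```

Emit:
{"fn": "carry_out", "kwargs": {
  "increments": [5,0.1,-0.1,2.2,-0.012,5,0,0,2.2,0,5,0,0,0,0,1,0,0,0,0,1,0,0,0,0]
}}

```text
clock: 16.42
eef_pos: [0.4447, -0.0517, 0.0408]
tool_rot: [0.544, 0.839, 0.001, 0.001]
ft_force: [0.1, 0.3, -0.6]
grip_width: 0.0141
grasp_force: 0.1
```

Emit:
{"fn": "carry_out", "kwargs": {
  "increments": [1,0,0,0,0,1,0,0,0,0,1,0,0,0,0,1,0,0,-2,0,1,0,0,-4,0]
}}

```text
clock: 17.05
eef_pos: [0.4418, -0.0514, 0.099]
tool_rot: [0.544, 0.839, -0.001, -0.002]
ft_force: [0.4, -0.2, -0.2]
grip_width: 0.0127
grasp_force: 58.6
```

Emit:
{"fn": "carry_out", "kwargs": {
  "increments": [1,0,0,-5,0,1,0,0,-5,0,1,0,0,0,0,1,0,0,0,0,1,0,0,0,0]
}}

```text
clock: 17.68
eef_pos: [0.4421, -0.0515, 0.1978]
tool_rot: [0.544, 0.839, -0.001, -0.001]
ft_force: [-0.0, 0.9, -0.4]
grip_width: 0.0128
grasp_force: 58.6
```

Run:
```python
from h import *
p=bot.camera('wrist');cv2.imwrite('pics/h.png',p['pixels'])
tilt(p);tilt(bot.camera('side'))
go([.4597,.162,.3],14.1)
o=bot.get_obs();M=R.from_quat(o['tool_rot']).as_matrix();K=np.array(o['eef_pos'])
C=cloud(p)
for d in bot.regions_of(p,'carry_handle')[:2]:
    X=(C[d['mask']&(p['range_z']>0)]-K)@M*1000  # tool frame mm
    print(d['p'],len(X))
    for a,b in((-16,8),(8,25),(25,60)):   # z bands along tool z rel TCP
        t=X[(X[:,2]>a-10)&(X[:,2]<b-10)]
        if len(t)>10: print(a-10,b-10,len(t),np.percentile(t,[2,50,98],axis=0).round(1).tolist())
```

```text
slope along u [0.0048 0.0961] l -0.1127 -0.0236 n 6192
 rect ((475.4316711425781, 95.66468811035156), (46.67293167114258, 89.04895782470703), 14.112289428710938)
slope along u [0.0051 0.0965] l -0.1153 0.1076 n 1646
 rect ((457.5235290527344, 157.46141052246094), (46.7183723449707, 222.87039184570312), 13.88455867767334)
at [ 0.4423 -0.0515  0.1979] yaw 24.06 shift cm [ 18.8   10.26 -10.21] turn 0.174 F [-0.8 -0.4 -1.1] T [0.06  0.001 0.014] g 0.012786945139824596 t 17.775
0.65 5184
-26 -2 2812 [[-25.1, -6.0, -23.9], [6.6, 0.8, -22.5], [30.6, 7.2, -15.3]]
-2 15 2180 [[-8.2, -27.6, 7.2], [10.4, -1.0, 13.1], [25.8, 28.6, 14.5]]
15 50 149 [[12.3, -27.8, 15.0], [17.6, -22.2, 26.9], [18.5, 28.1, 38.4]]
```

View pics/h.png

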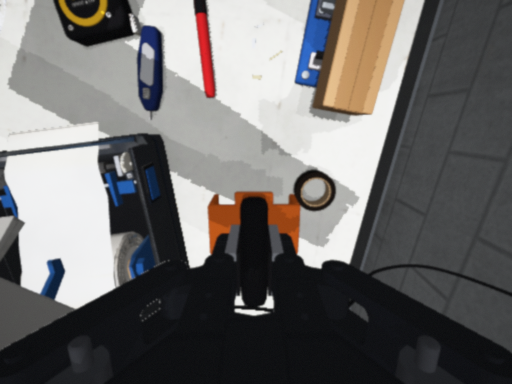

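Emit:
{"fn": "carry_out", "kwargs": {
  "increments": [1,4.7,2.5,0,0,1,4.7,2.5,0,0,1,4.7,2.6,0,0,1,4.6,2.6,0,0,1,0,0,0.5,0.09]
}}

```text
clock: 18.45
eef_pos: [0.4603, 0.1643, 0.1937]
tool_rot: [0.58, 0.815, 0.0, -0.0]
ft_force: [-0.9, -1.5, 0.6]
grip_width: 0.0128
grasp_force: 58.7
```

Emit:
{"fn": "carry_out", "kwargs": {
  "increments": [1,0,0,0.5,0.085,1,0,0,1,0,1,0,0,1,0,1,0,0,0,0,1,0,0,0,0]
}}

```text
clock: 19.08
eef_pos: [0.4603, 0.1606, 0.1693]
tool_rot: [0.615, 0.788, -0.0, -0.0]
ft_force: [-0.0, 0.4, -0.8]
grip_width: 0.0127
grasp_force: 58.6
```

```bash
cat >> h.py <<'E'
def fit():
    "carton top and handle seen by the wrist camera, in tool frame mm"
    p=bot.camera('wrist');o=bot.get_obs();M=R.from_quat(o['tool_rot']).as_matrix();K=np.array(o['eef_pos'])
    C=cloud(p)[p['range_z']>0];X=(C-K)@M*1000
    t=X[(abs(C[:,2]-.096)<.004)&(X[:,0]>40)&(X[:,0]<115)&(abs(X[:,1])<45)]
    e=[]
    for a in np.arange(42,112,3):
        s=t[abs(t[:,0]-a)<1.5]
        if len(s)>20: e.append((a,s[:,1].min(),s[:,1].max()))
    e=np.array(e);c=(e[:,1]+e[:,2])/2;q=np.polyfit(e[:,0],c,1)
    print('carton axis y at tool x=0: %.1f mm, slope %.4f, width %.1f, far end x %.1f'%(q[1],q[0],np.median(e[:,2]-e[:,1]),t[:,0].max()))
    h=X[(X[:,2]<20)&(X[:,2]>9)&(X[:,0]>-5)&(X[:,0]<25)&(abs(X[:,1])<35)]
    print('handle plate y',np.percentile(h[:,1],[1,99]).round(1),'x max',np.percentile(h[:,0],98).round(1),'z',np.median(h[:,2]).round(1))
    go([.459,.161,.16],14.0);return p
E
python3 - <<'E'
from h import *
p=fit();tilt(p);tilt(bot.camera('side'))
cv2.imwrite('pics/i.png',p['pixels'])
E
```

```text
carton axis y at tool x=0: -1.0 mm, slope -0.0002, width 45.2, far end x 109.6
handle plate y [-28.1  28.8] x max 23.7 z 13.3
at [0.4604 0.1607 0.1696] yaw 14.03 shift cm [ 0.07 -0.13  0.96] turn 0.001 F [-0.3  0.5 -0.3] T [-0.011 -0.024  0.062] g 0.012611187904428153 t 19.125
slope along u [0.0038 0.0962] l -0.1131 0.1082 n 7953
 rect ((459.72735595703125, 159.46022033691406), (46.10108947753906, 221.26397705078125), 14.011506080627441)
slope along u [0.0019 0.0965] l -0.0832 0.1083 n 937
 rect ((453.59161376953125, 173.38914489746094), (46.26155090332031, 191.48240661621094), 13.819218635559082)
```

View pics/i.png

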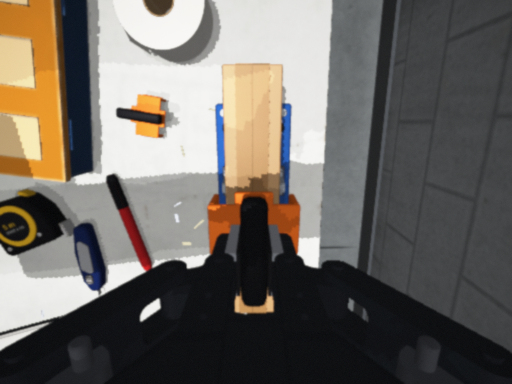

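Picture: carton axis (250,140) is 1.3 mm to the left of the handle centre, yaw aligned; correct and lower.

Emit:
{"fn": "carry_out", "kwargs": {
  "increments": [1,0,-0.13,1,0,1,0,0,1,0,1,0,0,0.9,0,1,0,0,0,0,1,0,0,0,0]
}}

```text
clock: 19.8
eef_pos: [0.459, 0.1605, 0.1403]
tool_rot: [0.615, 0.788, -0.0, -0.0]
ft_force: [0.0, -0.4, -1.5]
grip_width: 0.0126
grasp_force: 58.6
```

Run:
```python
from h import *
p=fit();tilt(p);tilt(bot.camera('side'))
```

```text
carton axis y at tool x=0: 0.4 mm, slope -0.0016, width 45.4, far end x 109.4
handle plate y [-28.   28.8] x max 23.6 z 13.3
at [0.4592 0.1605 0.1405] yaw 14.04 shift cm [ 0.05 -0.01 -1.95] turn 0.001 F [ 1.   0.7 -0.5] T [-0.037 -0.032 -0.036] g 0.012822647204743357 t 19.85
slope along u [0.0036 0.0962] l -0.0906 0.108 n 9893
 rect ((458.2805480957031, 170.72705078125), (47.84136199951172, 198.91452026367188), 15.55941104888916)
slope along u [0.0078 0.0962] l -0.1109 0.1081 n 838
 rect ((454.7539978027344, 159.22601318359375), (50.2328987121582, 219.06024169921875), 13.788183212280273)
```

Centred to 0.1 mm. Lowering slowly.

Emit:
{"fn": "carry_out", "kwargs": {
  "increments": [1,0,0,0.4,0,1,0,0,0.4,0,1,0,0,0.4,0,1,0,0,0.3,0,1,0,0,0.3,0]
}}

```text
clock: 20.52
eef_pos: [0.4589, 0.1604, 0.122]
tool_rot: [0.615, 0.788, -0.0, -0.0]
ft_force: [-0.1, -0.5, -0.7]
grip_width: 0.0129
grasp_force: 58.6
```

Run:
```python
from h import *
p=fit();tilt(p)
```

```text
carton axis y at tool x=0: 1.0 mm, slope -0.0015, width 45.5, far end x 109.5
handle plate y [-27.7  29.2] x max 23.5 z 12.7
at [0.4587 0.1603 0.1217] yaw 14.04 shift cm [ 0.06  0.04 -3.83] turn 0.001 F [-0.7 -0.9 -0.7] T [0.005 0.02  0.009] g 0.012830666357354272 t 20.575
slope along u [0.0035 0.0962] l -0.0749 0.1081 n 11614
 rect ((454.9409484863281, 177.92990112304688), (57.05571746826172, 182.95362854003906), 13.300206184387207)
```

Emit:
{"fn": "carry_out", "kwargs": {
  "increments": [1,0,0.02,0.3,0,1,0,0,0.3,0,1,0,0,0.1,0,1,0,0,0,0,1,0,0,0,0]
}}

```text
clock: 21.2
eef_pos: [0.4592, 0.1605, 0.1154]
tool_rot: [0.615, 0.788, 0.0, 0.0]
ft_force: [-0.3, 0.4, 0.4]
grip_width: 0.0128
grasp_force: 58.6
```

Run:
```python
from h import *
p=fit();tilt(p)
F=[]
for i in range(6):
    bot.camera('side');F.append(bot.get_obs()['ft_force'])
print(np.mean(F,0))
```

```text
carton axis y at tool x=0: 0.2 mm, slope 0.0015, width 45.7, far end x 109.9
handle plate y [-27.9  28.8] x max 24.5 z 13.2
at [0.4592 0.1605 0.1154] yaw 14.04 shift cm [ 0.05 -0.01 -4.46] turn 0.001 F [ 0.1 -0.9 -0.4] T [-0.009  0.043 -0.035] g 0.012921015610062512 t 21.25
slope along u [0.0032 0.0962] l -0.0694 0.1086 n 12396
 rect ((454.4569091796875, 180.8507080078125), (57.11268997192383, 177.84474182128906), 14.460084915161133)
[-0.13169056  0.05168741 -0.64115936]
```

Emit:
{"fn": "carry_out", "kwargs": {
  "increments": [1,0,0,0.1,0,1,0,0,0.05,0,1,0,0,0,0,1,0,0,0,0,1,0,0,0,0]
}}

```text
clock: 22.18
eef_pos: [0.4591, 0.1605, 0.1138]
tool_rot: [0.615, 0.788, 0.0, 0.0]
ft_force: [-0.2, -0.1, -0.1]
grip_width: 0.0128
grasp_force: 58.6
```

Run:
```python
from h import *
F=[]
for i in range(6):
    bot.camera('side');F.append(bot.get_obs()['ft_force'])
print(np.mean(F,0));p=fit();tilt(p)
```

```text
[-0.36219042  0.12543666 -0.27422304]
carton axis y at tool x=0: 0.3 mm, slope 0.0006, width 45.5, far end x 109.8
handle plate y [-27.9  28.9] x max 24.4 z 13.2
at [0.4591 0.1605 0.1138] yaw 14.04 shift cm [ 0.05 -0.   -4.62] turn 0.001 F [0.2 1.  0.1] T [ 0.003 -0.03   0.017] g 0.01276817250429949 t 22.525
slope along u [-0.0189  0.0981] l -0.068 0.1085 n 14562
 rect ((454.375244140625, 181.50628662109375), (58.34892654418945, 176.39947509765625), 14.374483108520508)
```

Emit:
{"fn": "carry_out", "kwargs": {
  "increments": [1,0,0,0.05,0,1,0,0,0.05,0,1,0,0,0,0,1,0,0,0,0,1,0,0,0,0]
}}

```text
clock: 23.15
eef_pos: [0.4592, 0.1606, 0.113]
tool_rot: [0.615, 0.788, 0.0, 0.0]
ft_force: [-0.2, -1.0, 1.7]
grip_width: 0.0127
grasp_force: 58.9
```

```bash
sed -i 's/(abs(l)<.125)&/(abs(l)<.125)\&(abs(l)>.035)\&/' h.py
python3 - <<'E'
from h import *
F=[]
for i in range(6):
    bot.camera('side');F.append(bot.get_obs()['ft_force'])
print(np.mean(F,0));p=fit();tilt(p)
E
```

```text
[-0.77040578 -0.29407974  2.54603175]
carton axis y at tool x=0: 0.3 mm, slope 0.0015, width 45.5, far end x 109.8
handle plate y [-27.8  28.9] x max 24.4 z 13.2
at [0.4592 0.1605 0.1129] yaw 14.04 shift cm [ 0.05 -0.01 -4.71] turn 0.001 F [-1.4 -1.1  3.3] T [ 0.02   0.148 -0.014] g 0.01293436219263223 t 23.5
slope along u [0.0009 0.0963] l -0.0667 0.1085 n 10934
 rect ((454.17401123046875, 182.16104125976562), (46.1984748840332, 175.25428771972656), 14.043045997619629)
```

Emit:
{"fn": "carry_out", "kwargs": {
  "increments": [1,0,0,-0.04,0,1,0,0,0,0,2,0,0,0,0,3,0,0,0,0,4,0,0,0,0]
}}

```text
clock: 24.12
eef_pos: [0.4591, 0.1604, 0.1131]
tool_rot: [0.615, 0.788, -0.0, -0.0]
ft_force: [-0.0, 0.1, -0.6]
grip_width: 0.0399
grasp_force: 0.0
```

Emit:
{"fn": "carry_out", "kwargs": {
  "increments": [4,0,0,0,0,4,0,0,-1,0,4,0,0,-3,0,4,0,0,-4,0,4,0,0,-4,0]
}}

```text
clock: 24.75
eef_pos: [0.4591, 0.1604, 0.2351]
tool_rot: [0.615, 0.788, 0.0, 0.0]
ft_force: [0.7, -0.3, 0.3]
grip_width: 0.0401
grasp_force: 0.0
```

Run:
```python
from h import *
p=bot.camera('wrist');tilt(p)
s=bot.camera('side');tilt(s)
for q in(p,s): rect(q,'carry_handle',.125,.15);rect(q,'carry_handle',.098,.108)
cv2.imwrite('pics/j.png',np.hstack([cv2.resize(p['pixels'][100:384,100:400],(400,379)),cv2.resize(s['pixels'][200:330,190:327],(400,379),interpolation=cv2.INTER_CUBIC)]))
```

```text
slope along u [0.0036 0.0962] l -0.1126 0.1083 n 5563
 rect ((459.6480712890625, 159.7891387939453), (46.115699768066406, 220.95379638671875), 14.022833824157715)
slope along u [0.0024 0.0964] l -0.1118 0.1077 n 978
 rect ((457.23974609375, 159.27552795410156), (46.46299362182617, 219.43801879882812), 13.818690299987793)
carry_handle 0.9 848 z 0.1366 [459.  161.5  13.3  59.6  14.5]
carry_handle 0.9 1283 z 0.1008 [459.4 162.1  57.8  49.1  12.7]
carry_handle 0.84 142 z 0.1379 [457.1 160.1  13.9  60.4  14.1]
carry_handle 0.84 242 z 0.1027 [455.8 160.4  58.   57.3  54.3]
```

View pics/j.png

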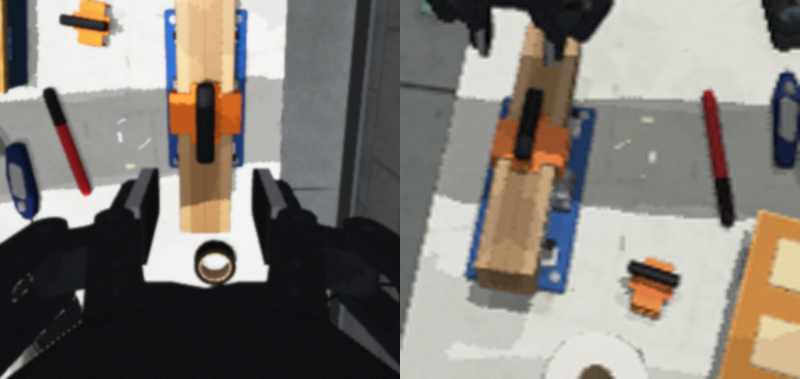

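The picture shows the handle seated over the knife edge at (205,120), the carton level and the tape and roll in place. The handle sits within 1 mm of the edge, and its bar top is at the fully-down height.

```bash
python3 -c "
from h import *
print(bot.job_done())"
```

```text
the job is handed in; nothing more can be done
None
```

The carton is balancing level on the knife edge, with the larger orange handle fully down within about 1 mm of the edge; I handed the job in at about 25 s and no result came back. I did not move the label roll, small box or tape.

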